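# Uncap a returns bottle and bin the cap

### The arm

A 6-joint arm with a two-finger parallel gripper is mounted at the origin on a cart in front of the work surface, level with it; the furniture and walls round the work are solid. World frame = base frame: x ahead of the robot, y to its left, z up, the work surface at z = 0. Lengths are in m, angles in rad, forces in N, time in s.
With the tool pointing down it reaches from about 0.35 to 0.975 m from the base axis. Payload 4.9 kg.
Tool frame: the origin (TCP) lies on the centre line of the jaws, within the pads' length; the fingertips stand 17 mm ahead of it and the grasp point (between the pads) lies 2 mm behind it; x points along the fingers, z is the direction in which the jaws open and shut, and the axes are right-handed (so a half turn about x gives the same grasp; the last joint's range is limited). The gripper opens to 85 mm and grips with 20 to 120 N. Pads are 22 mm wide; open, the fingers measure 114 mm over their backs; the gripper's body (76 mm by 85 mm) begins 54 mm behind the grasp point. The pads swing forward as they close: fully open they stand 13 mm farther back than shut.
Start: joints at [0.981, 0.053, 1.613, -0, 1.476, -0.119], TCP at [0.283, 0.557, 0.248] pointing down, gripper open.
Joint ranges: [-3.01, 3.01], [-1.01, 2.22], [0.06, 2.58], [-1.02, 4.17], [0.09, 2.62], [-3.14, 3.14]. Speed limits (rad/s): [2.57, 2.57, 3.14, 3.14, 3.14, 3.14].

### API

Orientations are given as a 3x3 rotation matrix whose columns are the frame's x, y, z axes.
In Python, from cell import robot gives the robot as it stands.
- The arm moves only by the tool move_arm, never from a script. Its argument "commands" is a list of rows, each a list of 3 entries, a list of its own where there are three numbers: the turn, a rotation vector about the tool's x, y, z in rad, then the shift along the tool's x, y, z in m, then the opening in per cent of the stroke, from 0 (shut) to 100 (fully open). A call has 1 to 12 rows; each row shifts and turns the commanded pose from where the row before left it, along the tool's axes as they then stand; what a row does not reach is not made up. A row lasts 1/8 s, in which the tool goes at most 62.5 mm and 10.7 degrees, less where a joint would pass 70% of its speed; a pose out of reach is approached as far as the arm can. A call with a gripper value outside its range is refused whole. The fingers move at their own pace and stop on an object; "newtons" is the grip in N (left out, the last holds). Time passes only in rows, so rows that do not move let the fingers close. It gives the time, the measured TCP pose, the force and the opening at its end, in the units of the state.
- robot.observe(): the state, without advancing time (a new reading comes with each control period).
- robot.capture(name): name is "scene" or "top" or "wrist"; returns a dict with "color" (400x640x3 uint8, red, green, blue), "K" (3x3 intrinsics, pixels), "world_from_camera" (4x4, takes a point from camera to world coordinates). Camera axes: x right, y up, looking along -z (the intrinsics and any distortion apply to the point x, -y, -z); pixel columns grow to the right and rows downward; lengths in m; the calibration is good to about 2 mm. A picture is of the moment at which its call begins. There is no depth.
- robot.job_done(): hands the job in, once; it reports no verdict.
Trained networks look in a picture, given as the dict that the camera call returned (one of the last four; its "shot" number tells which), for a name from the list of things; names that differ only in an ending like _2 or _b are one class to them, and where a whole thing is asked for, a point or a joint stands for the part that bears it (a point fixed in the world has none). Each returns a list of dicts, best first, with "p" (0 to 1); they miss things now and then, are a little off and sometimes report something else, mostly with a low value. They report only what shows in the picture. A call takes as long as a camera call.
- robot.spot_in(picture, thing): "box" ([left, top, width, height] in pixels, round what is visible of it).
- robot.landmark_of(picture, thing): "uv" ([column, row] in pixels: a listed point, or the origin of a listed thing).
The state is a dict: "time": time; "q": joint angles; "qd": joint speeds; "effort": joint torques, N m; "tool_pos": TCP position; "tcp_rot": TCP orientation; "ft_force": force on the tool from outside, world axes, zero at the start; "moment": the same for the moment, N m; "opening": finger opening in m.
Only numpy, scipy, OpenCV 4.12 (cv2) and the standard library are available. Lean on these libraries where they do the work, as an engineer would, in place of code of your own. Each camera call takes 0.05 s, during which the arm holds its last target.

### The job

The empty juice bottles in the blue crate go back to glass returns without caps. Press the red thumb latch so that the grey caps bin springs open, then unscrew the orange cap from the bottle that still has one, leaving both bottles standing in the crate, drop the cap into the bin and push its lid down until it snaps shut. Do not knock over or shift the tamper and the steel jigger.

Things in the scene. Friction and masses are not known exactly. Their poses are not given: they have to be found in the camera images.
- cap_middle (a point): Middle of the orange ribbed screw cap, 57 mm across, 22 mm tall (top 11 mm above, lower edge 11 mm below this point). Grip it across from above, in any direction. Unscrews anticlockwise seen from above: about 0.1 N m at first (sealing liner under pressure), then little. Rises 8 mm a full turn, with 2 mm of axial play. Free after about 3/4 turn (270 degrees; more does no harm).
- bottle_capped_rim (a point): Centre of the rim of the capped bottle: clear glass, 66 mm square, rim 157 mm above its underside, loose, about 0.4 kg. The cap's middle sits 6 mm below the rim when screwed home; pulled before it is free it lifts the bottle along. The sloping shoulder begins 17 mm under the cap's lower edge. It stands in either end well of the crate, which stops it turning. z is its axis.
- bottle_open_rim (a point): Centre of the rim of the other bottle, the same but already without its cap, in the well at the other end of the crate; it stays there.
- crate_middle (a point): Middle of the top of the blue plastic crate (fixed; 78 x 226 x 60 mm; three 70 mm wells in a row along its y, 74 mm apart, floor 4 mm thick; the middle well is empty). Bottle rims stand 101 mm above this point.
- bin_mouth (a point): Centre of the mouth of the grey caps bin, at its rim, 115 mm above the counter. Bin fixed, open box 140 mm (its x) by 120 mm (its y) outside, 3 mm walls. Its x points from the front (latch) to the back (hinge), z up. A cap let go over the front half falls in clear of the open lid.
- bin_lid (a joint): Angle of the bin's sprung lid (rad): about 0 (up to 0.02) shut and latched, 1.35 fully open (almost upright). Unlatched, a light spring (about 1 N at its edge) swings it open and holds it there. To shut it, swing it over from behind, then press near its front edge with some 5 to 10 N until the latch snaps; only the latch keeps it shut.
- lid_hinge (a point): Middle of the lid's hinge line, at the back of the bin (72 mm behind the mouth's centre, 1 mm above the rim); the line runs along the bin's y. This point's axes turn with the lid.
- lid_front (a point): Point on the lid's top face, middle of its front edge, 139 mm from the hinge line; the lid is a 6 mm slab 122 mm wide. Shut, it lies 66 mm in front of the mouth's centre and 7 mm above the rim; fully open it stands at the back, 0.25 m above the counter.
- bin_latch (a joint): Angle of the thumb latch (rad): 0 at rest, 0.25 pressed fully down. The lid is let go by 0.1 at the latest. A spring brings it back when released.
- latch_pad (a point): Where to press the red latch pad (top face): pad 28 mm wide (bin's y), 46 mm long, sticking out of the bin's front 100 mm above the counter; this point is 120 mm in front of the mouth's centre. Press straight down: the lid is let go after 2 to 4 mm (2 N), the stop comes at 10 mm (3 N). The black catch behind it leans forward up to 11 mm, so press here or farther out.
- tamper: Coffee tamper with black handle, standing on its 58 mm steel foot, 82 mm tall, loose; origin at the centre of its underside. Leave alone.
- jigger: Steel double jigger, 44 mm across, 74 mm tall, loose; origin at the centre of its underside. Leave alone.

How it is judged:
By the outcome, as a careful person would: the job done as asked, in the order asked, and still so for the second after the job is handed in, with the robot touching nothing.
It also fails if it takes over 72 s, if anything falls off the work surface, if the arm or the gripper's body presses on something with over 40 N, if the wrist force passes 120 N, or if a joint passes its speed limit or range.

## Working session

There is one attempt and no reset: what is moved stays moved. The work goes in short steps, Python scripts to look and compute and a tool call to move; the robot and the scene stay as the last step left them, time stands still between calls to the robot, and variables do not carry over. Pictures are saved under pics/ and viewed, and the job is handed in when it is done.

Besides the shell and the picture viewer there is one more tool, called after ">>>" as name(argument=value, ...), one argument or row to a line, values as JSON. move_arm: Moves the arm, as the interface text tells. Its arguments: {"type":"object","properties":{"commands":{"type":"array"},"newtons":{"type":"number"}},"required":["commands"]}

```bash
ls; mkdir -p pics; cat > h.py <<'E'
import numpy as np, cv2
from cell import robot
def cap(n,f):
    p=robot.capture(n); cv2.imwrite('pics/'+f,cv2.cvtColor(p['color'],cv2.COLOR_RGB2BGR)); return p
def ray(p,uv):
    K=p['K'];T=np.array(p['world_from_camera'])
    d=p.get('dist',p.get('D'))
    x=np.linalg.inv(K)@np.array([uv[0],uv[1],1.0])
    v=np.array([x[0],-x[1],-x[2]])
    return T[:3,3],T[:3,:3]@v/np.linalg.norm(v)
def onz(p,uv,z):
    o,d=ray(p,uv); return o+d*(z-o[2])/d[2]
def tri(rays):
    A=0;b=0
    for o,d in rays:
        M=np.eye(3)-np.outer(d,d);A=A+M;b=b+M@o
    x=np.linalg.solve(A,b); return x,[np.linalg.norm((np.eye(3)-np.outer(d,d))@(x-o))*1000 for o,d in rays]
E
python3 - <<'E'
from h import *
print(robot.observe())
ps={n:cap(n,n+'0.png') for n in('scene','top','wrist')}
for n,p in ps.items(): print(n,[k for k in p if k!='color'],p['K'].tolist() if hasattr(p['K'],'tolist') else p['K'])
print(ps['top']['world_from_camera'],ps['scene']['world_from_camera'])
for t in ['cap_middle','bottle_capped_rim','bottle_open_rim','crate_middle','bin_mouth','lid_hinge','lid_front','latch_pad','tamper','jigger']:
    r=[]
    for n in ('scene','top','wrist'):
        l=robot.landmark_of(ps[n],t)
        print(t,n,[(np.round(a['uv'],1).tolist(),round(a['p'],2)) for a in l[:2]])
        if l and l[0]['p']>.4: r.append(ray(ps[n],l[0]['uv']))
    if len(r)>1: print('   ',tri(r))
E
```

```text
pics
{'time': 0.0, 'q': array([ 9.81023264e-01,  5.33758888e-02,  1.61430564e+00, -2.68528701e-05,
        1.47599803e+00, -1.19032230e-01]), 'qd': array([ 0.00054405, -0.00058501,  0.0008836 ,  0.00109382,  0.002     ,
       -0.00045043]), 'effort': array([ 1.25260012e-03, -3.93703973e+01, -3.70169663e+01, -2.26226683e-05,
        7.34141737e-03, -8.03456970e-06]), 'tool_pos': array([0.28315823, 0.55651162, 0.24704423]), 'tcp_rot': array([[-1.13846467e-03, -8.91233570e-01,  4.53543193e-01],
       [-1.74922841e-03,  4.53544567e-01,  8.91231881e-01],
       [-9.99997822e-01,  2.21285375e-04, -2.07531555e-03]]), 'ft_force': array([-0.34736083, -0.50589606, -0.75402328]), 'moment': array([-0.04517601,  0.00659547,  0.0037492 ]), 'opening': 0.08572525287937476}
scene ['K', 'world_from_camera', 'shot'] [[518.1760584131844, 0.0, 318.20279021443275], [0.0, 518.1760584131844, 197.09961469925054], [0.0, 0.0, 1.0]]
top ['K', 'world_from_camera', 'shot'] [[403.665498848002, 0.0, 319.7023480833644], [0.0, 403.665498848002, 198.6713826401375], [0.0, 0.0, 1.0]]
wrist ['K', 'world_from_camera', '
[... 1808 characters left out ...]
ont top [([192.4, 194.6], 0.7)]
lid_front wrist []
    (array([0.48381923, 0.25946732, 0.08519565]), [np.float64(0.5289919668885642), np.float64(0.5289919668885933)])
latch_pad scene [([246.9, 130.8], 0.4)]
latch_pad top [([186.6, 217.4], 0.59), ([196.7, 196.7], 0.5)]
latch_pad wrist []
tamper scene [([276.1, 195.0], 0.54)]
tamper top [([278.3, 238.4], 0.58)]
tamper wrist []
    (array([0.41027639, 0.02233922, 0.00951012]), [np.float64(3.6873669384975196), np.float64(3.687366938497626)])
jigger scene [([347.9, 304.3], 0.86)]
jigger top [([430.6, 242.3], 0.83)]
jigger wrist []
    (array([ 0.45543881, -0.40615917, -0.01825099]), [np.float64(1.0035661006422323), np.float64(1.003566100642164)])
```

View pics/scene0.png

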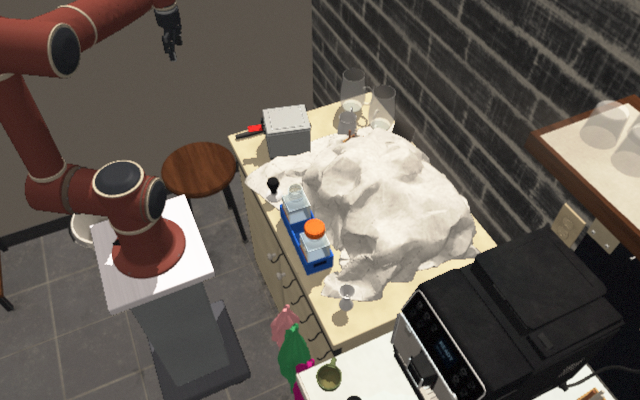

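View pics/top0.png

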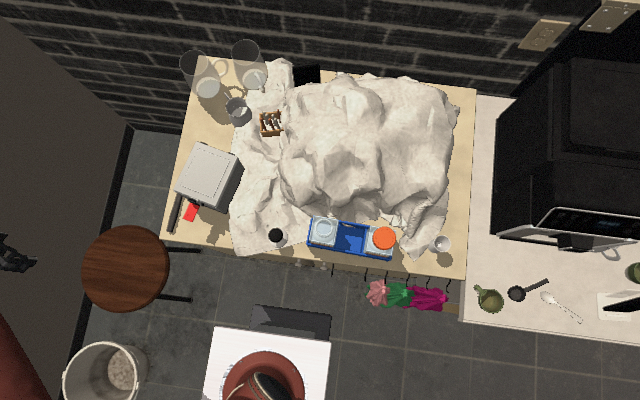

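View pics/wrist0.png

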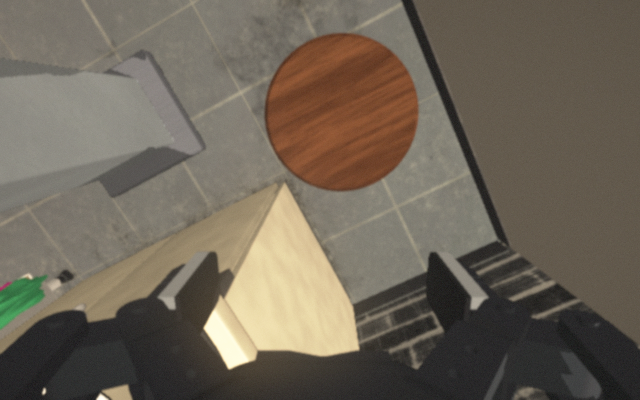

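```bash
python3 - <<'E'
import cv2
t=cv2.imread('pics/top0.png');s=cv2.imread('pics/scene0.png')
cv2.imwrite('pics/tz1.png',cv2.resize(t[130:260,150:290],None,fx=5.5,fy=4.6*1.19,interpolation=2)[:600*2][:, :800] if 0 else cv2.resize(t[130:240,160:300],(763,600),interpolation=2))
cv2.imwrite('pics/sz1.png',cv2.resize(s[90:170,220:330],(800,582),interpolation=2))
cv2.imwrite('pics/sz2.png',cv2.resize(s[165:325,240:400],(600,600),interpolation=2))
E
```

```text
(no output)
```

View pics/tz1.png

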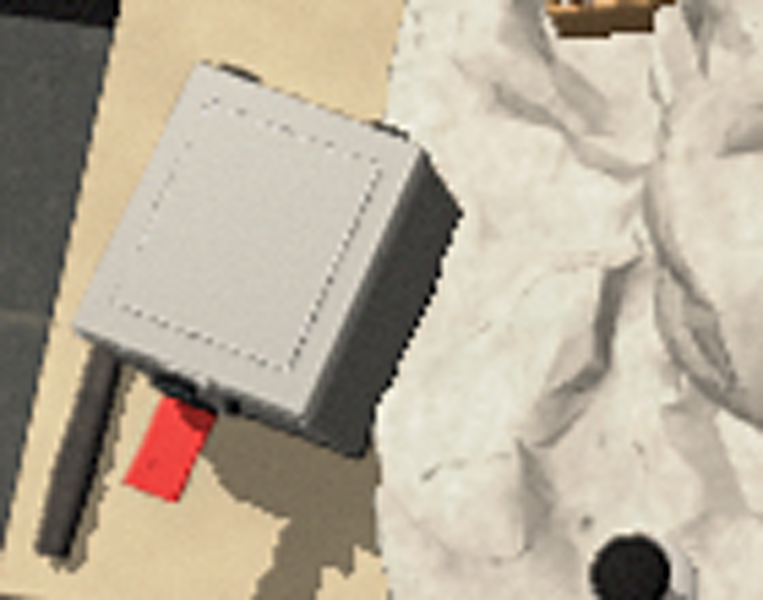

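View pics/sz1.png

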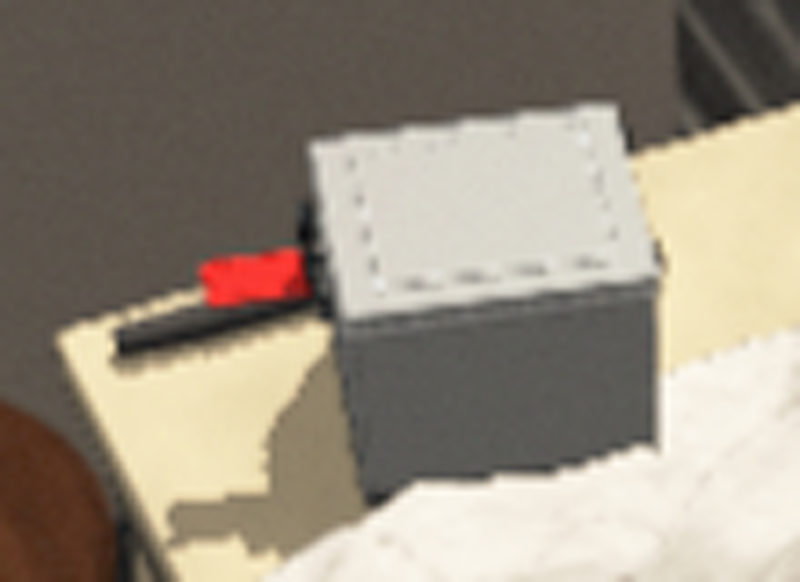

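View pics/sz2.png

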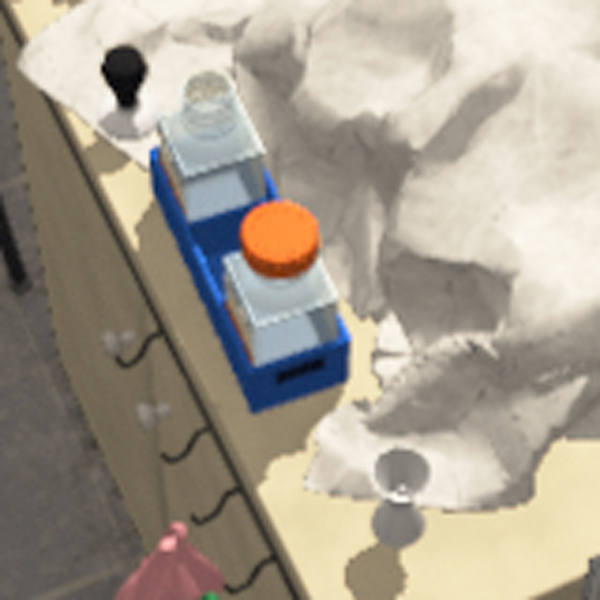

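```bash
python3 - <<'E'
from h import *
a=robot.capture('top');b=robot.capture('scene')
f=763/140
T=[(160+u/f,130+v/f) for u,v in [(200,62),(422,152),(302,422),(75,325)]]
g=800/110
S=[(220+u/g,90+v/g) for u,v in [(618,103),(658,272),(345,318),(310,145)]]
for t,s,n in zip(T,S,['BL','BR','FR','FL']): print(n,onz(a,t,.122)[:2],onz(b,s,.122)[:2],tri([ray(a,t),ray(b,s)]))
# latch outer edge corners
LT=[(160+u/f,130+v/f) for u,v in [(125,482),(178,500)]]
LS=[(220+u/g,90+v/g) for u,v in [(200,263),(208,305)]]
for t,s in zip(LT,LS): print('pad outer',onz(a,t,.1)[:2],onz(b,s,.1)[:2])
# cap: orange
for p in (a,b):
    h=cv2.cvtColor(p['color'],cv2.COLOR_RGB2HSV); m=cv2.inRange(h,(5,150,120),(16,255,255)); 
    n,l,st,c=cv2.connectedComponentsWithStats(m); i=1+st[1:,4].argmax(); print(c[i],st[i],onz(p,c[i],.158))
# jigger / tamper tops
E
```

```text
BL [0.62115716 0.26383674] [0.62409319 0.26333174] (array([0.62285836, 0.26394421, 0.1213377 ]), [np.float64(1.4468645609044393), np.float64(1.4468645609043171)])
BR [0.59052702 0.14887604] [0.59369798 0.15028958] (array([0.59134907, 0.14817659, 0.12406041]), [np.float64(1.3860100651299259), np.float64(1.386010065129721)])
FR [0.452664   0.18143263] [0.4560582  0.18176388] (array([0.45409   , 0.18081169, 0.12312047]), [np.float64(1.6176913218440574), np.float64(1.617691321844027)])
FL [0.48429385 0.29673961] [0.48324544 0.29653244] (array([0.48389345, 0.29700643, 0.12153633]), [np.float64(0.48951908777661823), np.float64(0.4895190877764016)])
pad outer [0.41613193 0.26594392] [0.41599027 0.26627263]
pad outer [0.41099635 0.23918199] [0.40980825 0.23844386]
[383.91304348 237.94927536] [373 227  23  23 414] [ 0.42764667 -0.24814352  0.158     ]
[314.08083832 228.36227545] [304 219  21  20 334] [ 0.4254776  -0.24838576  0.158     ]
```

>>> move_arm(
  commands=[
    [[-0.112,0,0],[0,0,0],0],
    [[-0.113,0,0],[0,0,0],0],
    [[0,0,0],[0.0,0,0],0],
  ],
  newtons=40,
)

```text
time: 2.12
tool_pos: [0.2835, 0.557, 0.2483]
tcp_rot: [[0.0, -0.97, 0.245], [0.0, 0.245, 0.97], [-1.0, -0.0, 0.0]]
ft_force: [0.4, 0.7, 0.6]
opening: 0.0324
```

```bash
cat >> h.py <<'E'
XB=np.array([.970,-.243,0]);YB=np.array([.243,.970,0]);M0=np.array([.533,.2235,.115])
def bw(x,y,z): return np.array([M0[0],M0[1],0])+XB*x+YB*y+np.array([0,0,z])
def to(target):
    s=robot.observe();R=np.array(s['tcp_rot']);d=R.T@(np.array(target)-s['tool_pos'])
    print('t',round(s['time'],2),'pos',np.round(s['tool_pos'],4),'yaw z',round(np.arctan2(R[1,2],R[0,2]),3),'q',np.round(s['q'],2),'F',np.round(s['ft_force'],1),'op',round(s['opening'],4)); print('shift tool',np.round(d,4)); return d
E
python3 -c "
from h import *
to(bw(-.116,0,.17))"
```

```text
t 2.12 pos [0.2835 0.557  0.2483] yaw z 1.324 q [ 0.98  0.05  1.61 -0.    1.48 -0.34] F [0.4 0.7 0.6] op 0.0324
shift tool [ 0.0783 -0.2075 -0.2626]
```

>>> move_arm(
  commands=[
    [[0,0,0],[0,-0.03,-0.0375],0],
    [[0,0,0],[0,-0.03,-0.0375],0],
    [[0,0,0],[0,-0.03,-0.0375],0],
    [[0,0,0],[0,-0.03,-0.0375],0],
    [[0,0,0],[0.02,-0.03,-0.0375],0],
    [[0,0,0],[0.02,-0.03,-0.0375],0],
    [[0,0,0],[0.038,-0.0275,-0.0375],0],
    [[0,0,0],[0,0,0],0],
    [[0,0,0],[0,0,0],0],
  ],
)

```text
time: 3.25
tool_pos: [0.4211, 0.2521, 0.1708]
tcp_rot: [[0.001, -0.97, 0.245], [0.001, 0.245, 0.97], [-1.0, -0.0, 0.001]]
ft_force: [-2.0, 0.6, 0.2]
opening: -0.0
```

```bash
python3 -c "
from h import *
to(bw(-.116,0,.13))
a=cap('wrist','w1.png');b=cap('scene','s1.png')
print(robot.landmark_of(a,'latch_pad'),robot.landmark_of(b,'latch_pad'))
cv2.imwrite('pics/s1z.png',cv2.resize(b['color'][70:170,190:330,::-1],(800,571),interpolation=2))
for x in(-.077,-.12,-.123): 
  P=bw(x,0,.1);T=np.linalg.inv(a['world_from_camera']);c=T[:3,:3]@P+T[:3,3];k=a['K']@np.array([c[0],-c[1],-c[2]]);print(x,k[:2]/k[2])
"
```

```text
t 3.25 pos [0.4211 0.2521 0.1708] yaw z 1.324 q [ 0.39 -0.22  2.    0.    1.36 -0.94] F [-2.   0.6  0.2] op -0.0
shift tool [ 0.0408  0.0006 -0.0006]
[{'uv': [321.8, 221.2], 'p': 0.75}, {'uv': [324.4, 324.7], 'p': 0.48}] [{'uv': [249.2, 129.4], 'p': 0.53}]
-0.077 [319.921298   278.44261029]
-0.12 [319.70923943 212.75380077]
-0.123 [319.69357534 207.90157782]
```

View pics/w1.png

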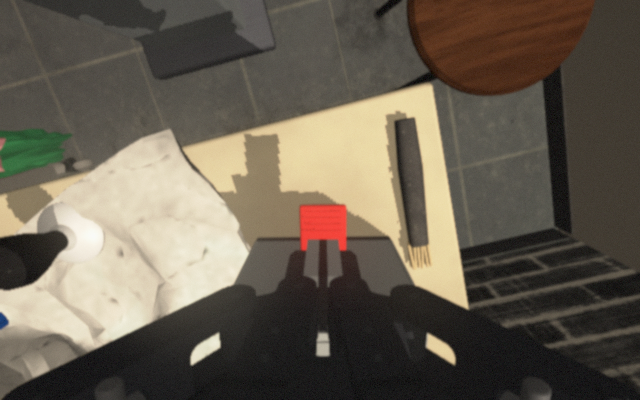

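View pics/s1z.png

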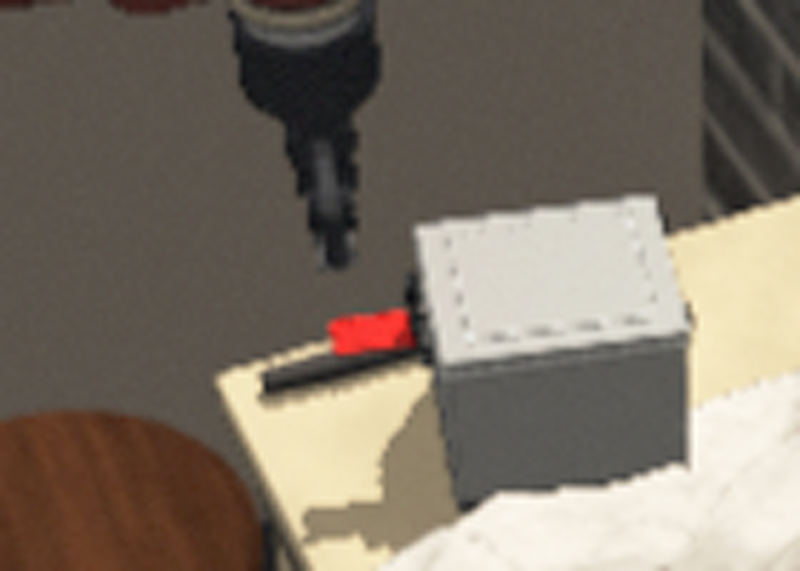

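>>> move_arm(
  commands=[
    [[0,0,0],[0.02,0.001,0],0],
    [[0,0,0],[0.021,0,0],0],
    [[0,0,0],[0.005,0,0],0],
    [[0,0,0],[0.005,0,0],0],
    [[0,0,0],[0,0,0],0],
    [[0,0,0],[0,0,0],0],
  ],
)

```text
time: 4.2
tool_pos: [0.4204, 0.2524, 0.1201]
tcp_rot: [[0.001, -0.97, 0.243], [0.001, 0.243, 0.97], [-1.0, -0.001, 0.001]]
ft_force: [0.2, -0.4, 0.2]
opening: 0.0001
```

>>> move_arm(
  commands=[
    [[0,0,0],[0.003,0,0],0],
    [[0,0,0],[0.003,0,0],0],
    [[0,0,0],[0,0,0],0],
  ],
)

```text
time: 4.58
tool_pos: [0.4198, 0.2524, 0.1133]
tcp_rot: [[-0.0, -0.97, 0.243], [0.001, 0.243, 0.97], [-1.0, 0.001, 0.001]]
ft_force: [-2.2, 1.8, 2.4]
opening: -0.0003
```

```bash
python3 -c "
from h import *
to(bw(-.116,0,.13))
b=cap('scene','s2.png')
cv2.imwrite('pics/s2z.png',cv2.resize(b['color'][70:170,190:330,::-1],(800,571),interpolation=2))
"
```

```text
t 4.58 pos [0.4198 0.2524 0.1133] yaw z 1.325 q [ 0.39 -0.15  2.04  0.    1.25 -0.94] F [-2.2  1.8  2.4] op -0.0003
shift tool [-0.0167 -0.0008 -0.0005]
```

View pics/s2z.png

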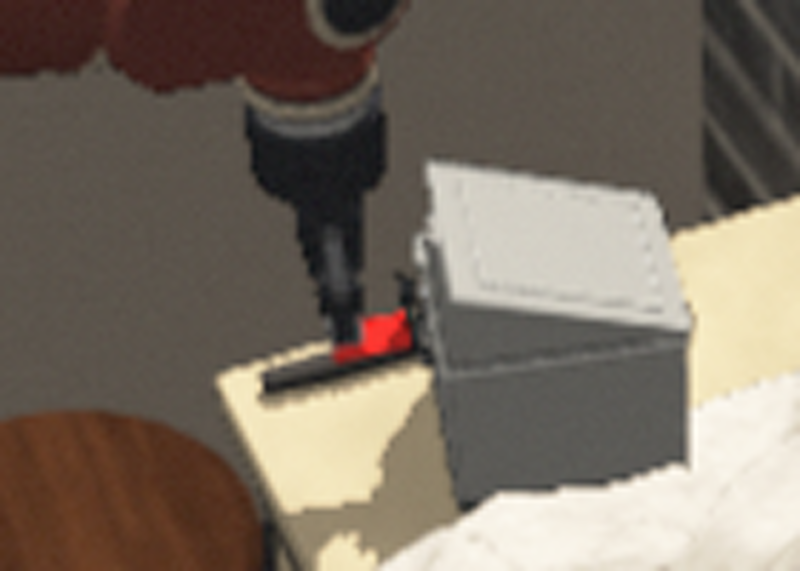

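>>> move_arm(
  commands=[
    [[0,0,0],[-0.03,0.01,0],0],
    [[0,0,0],[-0.06,0,0],0],
    [[0,0,0],[-0.06,-0.015,-0.015],0],
    [[0,0,0],[0,-0.015,-0.055],80],
    [[0,0,0],[0,-0.015,-0.055],80],
    [[0,0,0],[0,-0.015,-0.055],80],
    [[0,0,0],[0,-0.015,-0.055],80],
    [[0,0,0],[0,-0.015,-0.055],80],
    [[0,0,0],[0,-0.015,-0.055],80],
    [[0,0,0],[0,-0.015,-0.055],80],
    [[0,0,0],[0,-0.015,-0.055],80],
    [[0,0,0],[0,-0.003,-0.03],80],
  ],
)

```text
time: 6.12
tool_pos: [0.4252, -0.2519, 0.2618]
tcp_rot: [[-0.001, -0.969, 0.246], [-0.001, 0.246, 0.969], [-1.0, 0.001, -0.001]]
ft_force: [-0.0, 0.8, -0.3]
opening: 0.0686
```

>>> move_arm(
  commands=[
    [[0.18,0,0],[0,0,0],80],
    [[0.18,0,0],[0,0,0],80],
    [[0.18,0,0],[0,0,0],80],
    [[0.18,0,0],[0,0,0],80],
    [[0.18,0,0],[0,0,0],80],
    [[0.18,0,0],[0,0,0],80],
    [[0.18,0,0],[0,0,0],80],
    [[0.18,0,0],[0,0,0],80],
    [[0.18,0,0],[0,0,0],80],
    [[0.18,0,0],[0,0,0],80],
    [[0.18,0,0],[0,0,0],80],
    [[0,0,0],[0,0,0],80],
  ],
)

```text
time: 7.62
tool_pos: [0.4257, -0.2493, 0.2619]
tcp_rot: [[-0.001, 0.608, 0.794], [-0.0, 0.794, -0.608], [-1.0, -0.001, -0.0]]
ft_force: [0.2, 0.0, -0.2]
opening: 0.0681
```

```bash
python3 -c "
from h import *
to((.4265,-.248,.25))
a=cap('wrist','w3.png');b=cap('scene','s3.png')
for t in('cap_middle','bottle_capped_rim'): print(t,robot.landmark_of(a,t),robot.landmark_of(b,t))
"
```

```text
t 7.62 pos [ 0.4257 -0.2493  0.2619] yaw z -0.653 q [-0.68 -0.28  1.89 -0.    1.53 -0.03] F [ 0.2  0.  -0.2] op 0.0681
shift tool [ 0.0119  0.0015 -0.0001]
cap_middle [{'uv': [320.8, 202.9], 'p': 0.64}] [{'uv': [311.7, 231.1], 'p': 0.68}]
bottle_capped_rim [] [{'uv': [312.5, 226.4], 'p': 0.58}]
```

View pics/w3.png

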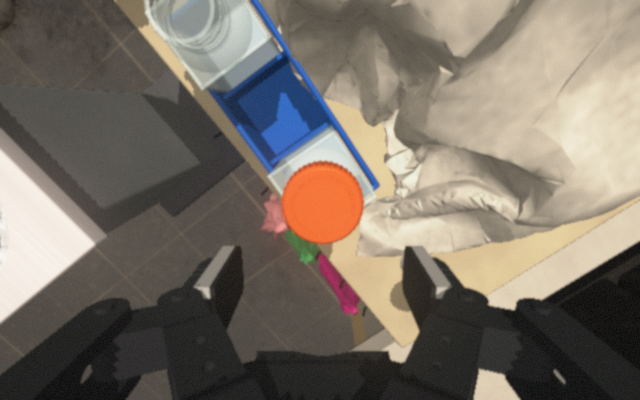

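View pics/s3.png

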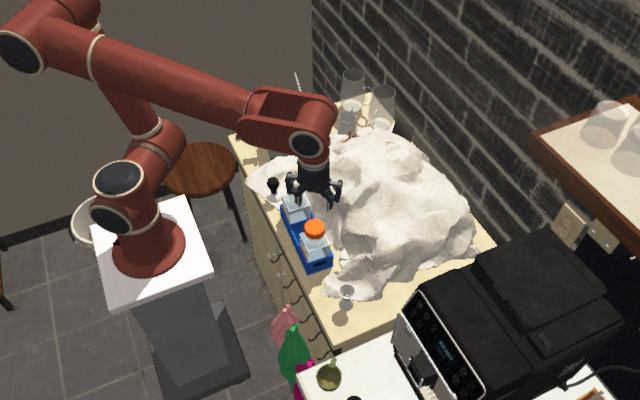

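```bash
python3 -c "
from h import *
p=robot.capture('wrist')
h=cv2.cvtColor(p['color'],cv2.COLOR_RGB2HSV); m=cv2.inRange(h,(3,150,120),(16,255,255))
n,l,st,c=cv2.connectedComponentsWithStats(m); i=1+st[1:,4].argmax(); print(c[i],st[i])
x,y,w,hh=st[i][:4]
print(onz(p,(x+w/2,y+hh/2),.166),onz(p,(x+w/2,y+hh/2),.16), w/ p['K'][0,0])
print(np.array(p['world_from_camera']))
"
```

```text
[321.86819319 203.06850106] [ 281  162   82   82 5197]
[ 0.42802632 -0.24529684  0.166     ] [ 0.42699146 -0.24663388  0.16      ] 0.23676356474306032
[[ 7.94242236e-01  5.86546482e-01  1.58563850e-01  4.66220789e-01]
 [-6.07601241e-01  7.66739758e-01  2.07197670e-01 -1.95949767e-01]
 [-4.61434619e-05 -2.60908733e-01  9.65363471e-01  3.87447143e-01]
 [ 0.00000000e+00  0.00000000e+00  0.00000000e+00  1.00000000e+00]]
```

>>> move_arm(
  commands=[
    [[0.18,0,0],[0,0,0],85],
    [[0.18,0,0],[0,0,0],85],
    [[0.18,0,0],[0,0,0],85],
    [[0.18,0,0],[0,0,0],85],
    [[0.18,0,0],[0,0,0],85],
    [[0.18,0,0],[0,0,0],85],
    [[0.18,0,0],[0,0,0],85],
    [[0.18,0,0],[0,0,0],85],
    [[0.18,0,0],[0,0,0],85],
    [[0.18,0,0],[0,0,0],85],
    [[0.18,0,0],[0,0,0],85],
    [[0.18,0,0],[0,0,0],85],
  ],
)

```text
time: 9.48
tool_pos: [0.4259, -0.2491, 0.2622]
tcp_rot: [[-0.0, 0.316, -0.949], [-0.0, -0.949, -0.316], [-1.0, 0.0, 0.0]]
ft_force: [-0.6, 0.3, 0.4]
opening: 0.0723
```

>>> move_arm(
  commands=[
    [[0.18,0,0],[0,0,0],85],
    [[0.18,0,0],[0,0,0],85],
    [[0.18,0,0],[0,0,0],85],
    [[0.18,0,0],[0,0,0],85],
    [[0.1,0,0],[0,0,0],85],
    [[0,0,0],[0.03,0,0],85],
    [[0,0,0],[0.0,0,0],85],
  ],
)

```text
time: 10.35
tool_pos: [0.4247, -0.2482, 0.2297]
tcp_rot: [[-0.004, -0.473, -0.881], [0.003, -0.881, 0.473], [-1.0, -0.001, 0.005]]
ft_force: [-0.4, -0.3, -0.5]
opening: 0.0724
```

```bash
python3 -c "
from h import *
p=cap('wrist','w4.png');q=robot.capture('top')
h=cv2.cvtColor(p['color'],cv2.COLOR_RGB2HSV); m=cv2.inRange(h,(3,150,120),(16,255,255))
n,l,st,c=cv2.connectedComponentsWithStats(m); i=1+st[1:,4].argmax(); print(c[i],st[i])
x,y,w,hh=st[i][:4]
P=onz(p,(x+w/2,y+hh/2),.164);print(P)
to((P[0],P[1],.153)); to((.427,-.248,.153))
"
```

```text
[319.43913488 220.39076428] [ 272  173   95   95 6843]
[ 0.42545411 -0.24922253  0.164     ]
t 10.45 pos [ 0.4258 -0.2491  0.2325] yaw z 2.649 q [-0.68 -0.26  1.93 -0.    1.47  2.95] F [ 0.2  0.3 -0. ] op 0.0725
shift tool [0.0795 0.0003 0.0003]
t 10.45 pos [ 0.4258 -0.2491  0.2325] yaw z 2.649 q [-0.68 -0.26  1.93 -0.    1.47  2.95] F [ 0.2  0.3 -0. ] op 0.0725
shift tool [ 0.0795 -0.0015 -0.0005]
```

View pics/w4.png

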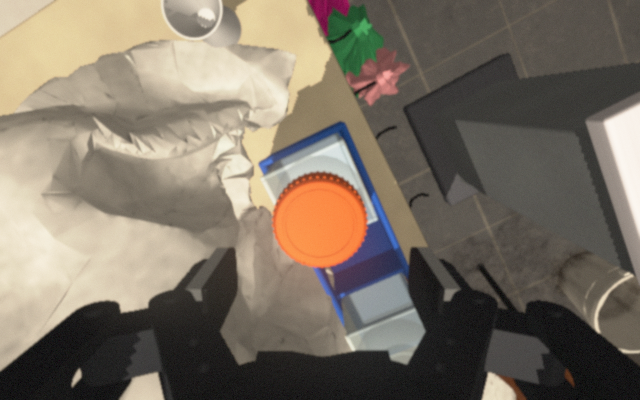

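>>> move_arm(
  commands=[
    [[0,0,0],[0.03,-0.001,0],85],
    [[0,0,0],[0.02,0,0],85],
    [[0,0,0],[0.01,0,0],85],
    [[0,0,0],[0,0,0],85],
  ],
)

```text
time: 10.95
tool_pos: [0.4261, -0.2481, 0.1718]
tcp_rot: [[-0.001, -0.474, -0.881], [0.001, -0.881, 0.474], [-1.0, -0.0, 0.001]]
ft_force: [0.5, 0.1, -0.7]
opening: 0.0728
```

>>> move_arm(
  commands=[
    [[0,0,0],[0.008,0,0],85],
    [[0,0,0],[0.007,0,0],85],
    [[0,0,0],[0.005,0,0],85],
    [[0,0,0],[0,0,0],85],
  ],
)

```text
time: 11.45
tool_pos: [0.4261, -0.248, 0.1516]
tcp_rot: [[-0.001, -0.474, -0.881], [0.001, -0.881, 0.474], [-1.0, -0.0, 0.001]]
ft_force: [-0.1, -0.3, 0.7]
opening: 0.0725
```

```bash
python3 -c "
from h import *
p=cap('wrist','w5.png');b=cap('scene','s5.png')
cv2.imwrite('pics/s5z.png',cv2.resize(b['color'][150:290,230:400,::-1],(728,600),interpolation=2))
to((.4265,-.248,.153))
"
```

```text
t 11.55 pos [ 0.4264 -0.2483  0.1523] yaw z 2.648 q [-0.68 -0.19  2.01 -0.    1.32  2.96] F [-0.   0.1 -0.2] op 0.0725
shift tool [-0.0007 -0.0003  0.    ]
```

View pics/s5z.png

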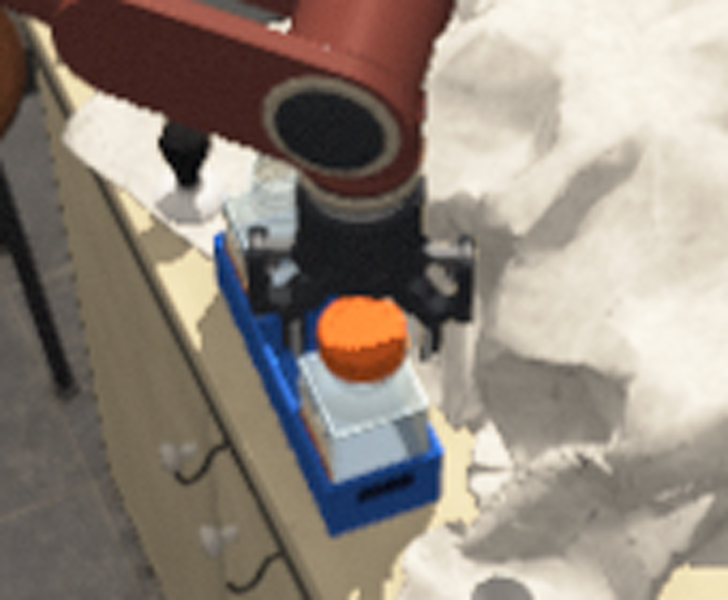

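View pics/w5.png

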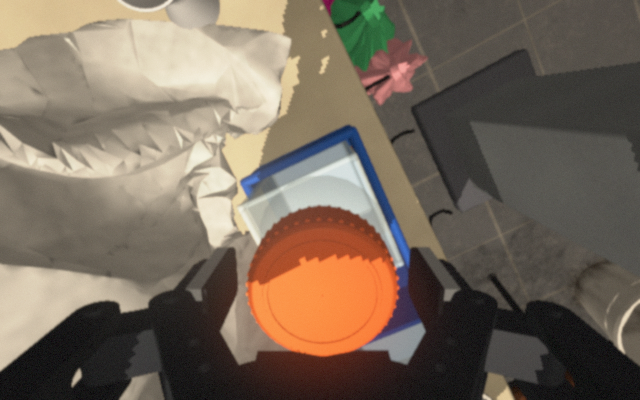

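>>> move_arm(
  commands=[
    [[0,0,0],[0,0,0],50],
    [[0,0,0],[0,0,0],50],
    [[0,0,0],[0,0,0],50],
    [[0,0,0],[0,0,0],50],
  ],
  newtons=40,
)

```text
time: 12.05
tool_pos: [0.4265, -0.2484, 0.1528]
tcp_rot: [[0.001, -0.474, -0.881], [-0.0, -0.881, 0.474], [-1.0, 0.0, -0.001]]
ft_force: [-1.4, 1.2, 3.8]
opening: 0.0549
```

```bash
python3 -c "
from h import *
to((.4265,-.248,.153)); print(robot.observe()['moment'])
"
```

```text
t 12.05 pos [ 0.4265 -0.2484  0.1528] yaw z 2.648 q [-0.68 -0.19  2.01 -0.    1.32  2.96] F [-1.4  1.2  3.8] op 0.0549
shift tool [-0.0002 -0.0003  0.0002]
[0.1659258  0.21948914 0.00112093]
```

>>> move_arm(
  commands=[
    [[-0.15,0,0],[-0.0002,0,0],50],
    [[-0.18,0,0],[-0.0002,0,0],50],
    [[-0.18,0,0],[-0.0002,0,0],50],
    [[-0.18,0,0],[-0.0002,0,0],50],
    [[0,0,0],[0,0,0],50],
  ],
)

```text
time: 12.68
tool_pos: [0.4268, -0.2486, 0.1536]
tcp_rot: [[0.001, 0.193, -0.981], [-0.001, -0.981, -0.193], [-1.0, 0.001, -0.001]]
ft_force: [0.1, -0.4, 3.8]
opening: 0.0551
```

```bash
python3 -c "
from h import *
to((.4265,-.248,.153)); print(robot.observe()['moment'])
p=cap('wrist','w6.png')
"
```

```text
t 12.68 pos [ 0.4268 -0.2486  0.1536] yaw z -2.947 q [-0.68 -0.19  2.01  0.    1.32  2.27] F [ 0.1 -0.4  3.8] op 0.0551
shift tool [ 0.0006 -0.0007  0.0002]
[-0.00345455 -0.06219049  0.04439228]
```

View pics/w6.png

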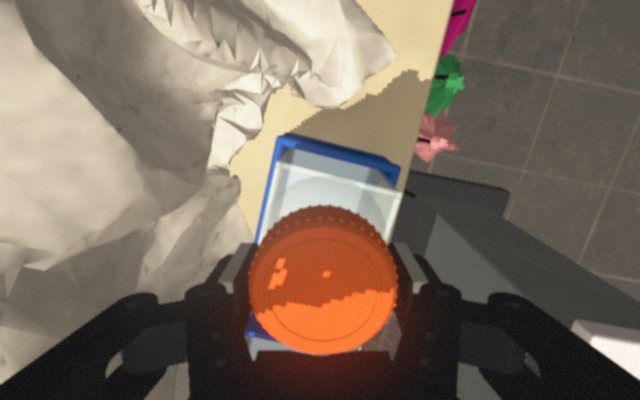

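>>> move_arm(
  commands=[
    [[-0.18,0,0],[-0.0002,0,0],50],
    [[-0.18,0,0],[-0.0002,0,0],50],
    [[-0.18,0,0],[-0.0002,0,0],50],
    [[-0.18,0,0],[-0.0003,0,0],50],
    [[-0.18,0,0],[-0.0002,0,0],50],
    [[-0.18,0,0],[-0.0002,0,0],50],
    [[-0.18,0,0],[-0.0003,0,0],50],
    [[-0.18,0,0],[-0.0002,0,0],50],
    [[-0.18,0,0],[-0.0002,0,0],50],
    [[-0.18,0,0],[-0.0003,0,0],50],
    [[-0.18,0,0],[-0.0002,0,0],50],
    [[0,0,0],[0,0,0],50],
  ],
)

```text
time: 14.22
tool_pos: [0.4258, -0.2479, 0.1546]
tcp_rot: [[-0.001, 0.824, 0.566], [0.001, 0.566, -0.824], [-1.0, -0.0, -0.001]]
ft_force: [1.0, -0.1, -0.8]
opening: 0.0551
```

```bash
python3 -c "
from h import *
to((.4265,-.248,.153)); print(robot.observe()['moment'])
"
```

```text
t 14.22 pos [ 0.4258 -0.2479  0.1546] yaw z -0.969 q [-0.68 -0.19  2.01 -0.    1.33  0.29] F [ 1.  -0.1 -0.8] op 0.0551
shift tool [0.0016 0.0005 0.0005]
[-0.01076394  0.0199453   0.07657427]
```

>>> move_arm(
  commands=[
    [[-0.18,0,0],[-0.0002,0,0],50],
    [[-0.18,0,0],[-0.0002,0,0],50],
    [[-0.18,0,0],[-0.0002,0,0],50],
    [[-0.18,0,0],[-0.0003,0,0],50],
    [[-0.18,0,0],[-0.0002,0,0],50],
    [[-0.18,0,0],[-0.0002,0,0],50],
    [[-0.18,0,0],[-0.0003,0,0],50],
    [[-0.18,0,0],[-0.0002,0,0],50],
    [[-0.18,0,0],[-0.0002,0,0],50],
    [[-0.18,0,0],[-0.0003,0,0],50],
    [[-0.18,0,0],[-0.0002,0,0],50],
    [[0,0,0],[0,0,0],50],
  ],
)

```text
time: 15.72
tool_pos: [0.4261, -0.248, 0.1575]
tcp_rot: [[-0.001, -0.847, 0.532], [0.001, 0.532, 0.847], [-1.0, 0.001, 0.0]]
ft_force: [0.3, -0.9, -0.7]
opening: 0.0551
```

```bash
python3 -c "
from h import *
to((.4265,-.248,.153)); print(robot.observe()['moment'])
p=cap('wrist','w7.png')
"
```

```text
t 15.72 pos [ 0.4261 -0.248   0.1575] yaw z 1.009 q [-0.68 -0.2   2.   -0.    1.33 -1.69] F [ 0.3 -0.9 -0.7] op 0.0551
shift tool [ 0.0045 -0.0004  0.0003]
[-0.02552733 -0.00950652 -0.06922674]
```

View pics/w7.png

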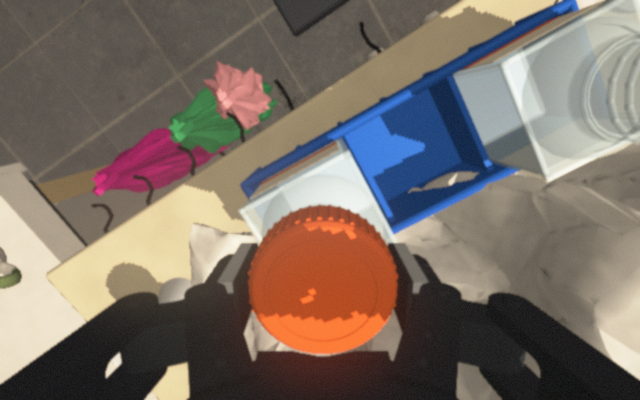

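>>> move_arm(
  commands=[
    [[-0.17,0,0],[-0.0003,0,0],50],
    [[-0.17,0,0],[-0.0003,0,0],50],
    [[-0.17,0,0],[-0.0003,0,0],50],
    [[-0.17,0,0],[-0.0003,0,0],50],
    [[-0.17,0,0],[-0.0003,0,0],50],
    [[-0.17,0,0],[-0.0003,0,0],50],
    [[-0.17,0,0],[-0.0003,0,0],50],
    [[0,0,0],[-0.004,0,0],50],
    [[0,0,0],[-0.004,0,0],50],
    [[0,0,0],[-0.004,0,0],50],
    [[0,0,0],[0,0,0],50],
  ],
)

```text
time: 17.15
tool_pos: [0.4266, -0.2485, 0.1728]
tcp_rot: [[0.001, -0.806, -0.592], [-0.001, -0.592, 0.806], [-1.0, -0.0, -0.001]]
ft_force: [0.9, 0.4, -1.2]
opening: 0.0552
```

```bash
python3 -c "
from h import *
to((.4265,-.248,.153)); print(robot.observe()['moment'])
p=cap('wrist','w8.png');b=cap('scene','s8.png')
cv2.imwrite('pics/s8z.png',cv2.resize(b['color'][150:290,230:400,::-1],(728,600),interpolation=2))
"
```

```text
t 17.15 pos [ 0.4266 -0.2485  0.1728] yaw z 2.204 q [-0.68 -0.21  1.99 -0.    1.36 -2.88] F [ 0.9  0.4 -1.2] op 0.0552
shift tool [ 0.0198 -0.0002  0.0005]
[0.07089122 0.01293427 0.01074487]
```

View pics/w8.png

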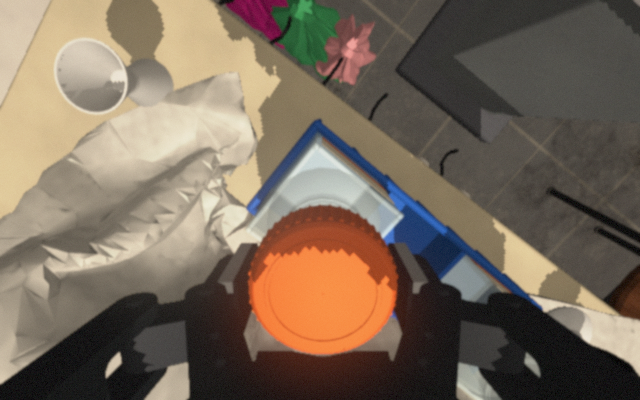

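View pics/s8z.png

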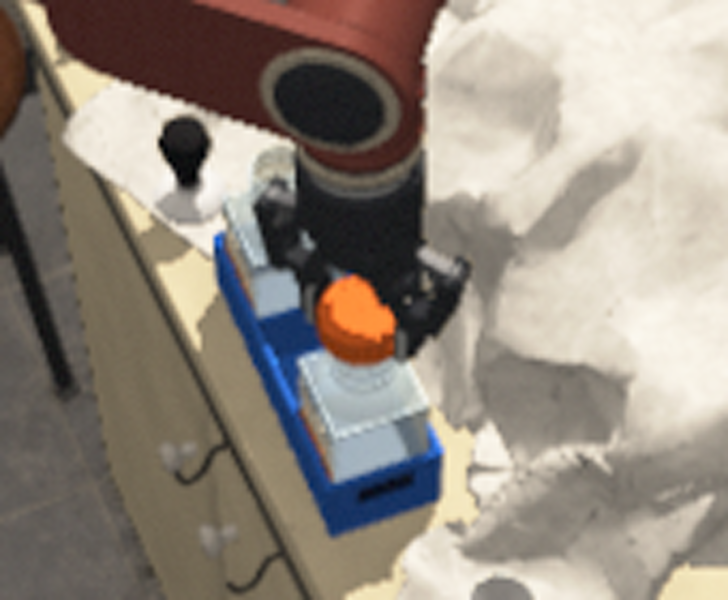

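>>> move_arm(
  commands=[
    [[0,0,0],[-0.025,0,0],50],
    [[0,0,0],[-0.03,0,0],50],
    [[0.176,0,0],[-0.01,0,0],50],
    [[0.176,0,0],[-0.01,0,0],50],
    [[0.176,0,0],[-0.01,0,0],50],
    [[0.176,0,0],[0,0,0],50],
    [[0.176,0,0],[0,0,0],50],
    [[0,0,0],[0,0,0],50],
  ],
)

```text
time: 18.25
tool_pos: [0.4262, -0.2482, 0.2569]
tcp_rot: [[-0.0, -0.97, 0.242], [0.0, 0.242, 0.97], [-1.0, 0.0, 0.0]]
ft_force: [-0.5, -0.2, -0.9]
opening: 0.055
```

```bash
python3 -c "
from h import *
to(bw(-.035,0,.26))
p=cap('top','t9.png')
b=cap('scene','s9.png')
for n in ('bin_mouth','lid_front','lid_hinge'):
  l=[robot.landmark_of(q,n) for q in(p,b)]; print(n,[(a[0]['uv'],a[0]['p']) for a in l if a])
  if all(l): print(tri([ray(p,l[0][0]['uv']),ray(b,l[1][0]['uv'])]))
"
```

```text
t 18.25 pos [ 0.4262 -0.2482  0.2569] yaw z 1.327 q [-0.68 -0.28  1.9  -0.    1.52 -2.  ] F [-0.5 -0.2 -0.9] op 0.055
shift tool [-0.003   0.0454  0.4835]
bin_mouth [([205.5, 170.1], 0.66)]
lid_front [([195.6, 137.4], 0.72), ([297.5, 85.6], 0.48)]
(array([0.58822771, 0.22440191, 0.24183193]), [np.float64(3.8849594532276597), np.float64(3.8849594532277734)])
lid_hinge [([217.3, 150.8], 0.69)]
```

View pics/t9.png

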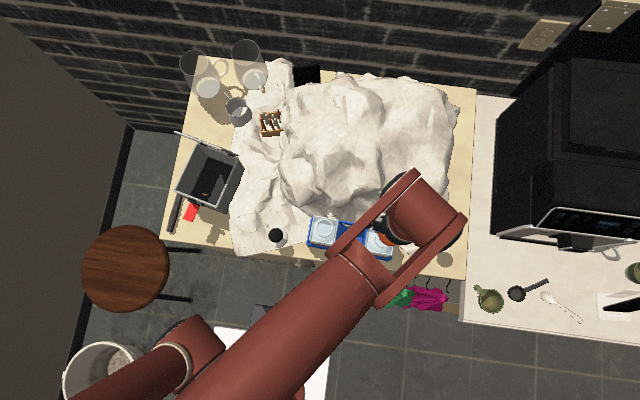

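View pics/s9.png

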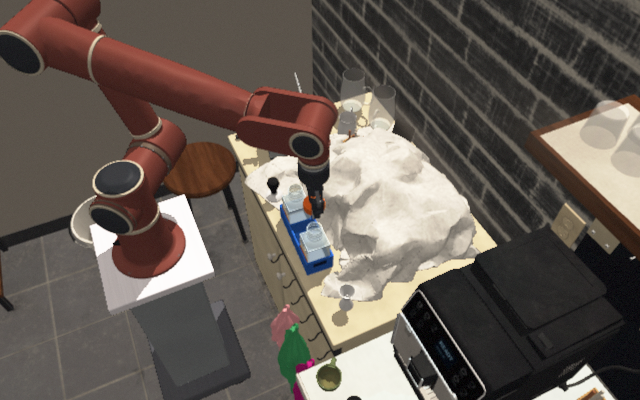

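>>> move_arm(
  commands=[
    [[0,0,0],[0,0.02,0.03],50],
    [[0,0,0],[0,0.015,0.0535],50],
    [[0,0,0],[0,0.01,0.0535],50],
    [[0,0,0],[0,0,0.0535],50],
    [[0,0,0],[0,0,0.0535],50],
    [[0,0,0],[0,0,0.0535],50],
    [[0,0,0],[0,0,0.0535],50],
    [[0,0,0],[0,0,0.0535],50],
    [[0,0,0],[0,0,0.0535],50],
    [[0,0,0],[0,0,0.0255],50],
    [[0,0,0],[0,0,0],50],
    [[0,0,0],[0,0,0],50],
  ],
)

```text
time: 20.15
tool_pos: [0.5002, 0.2311, 0.257]
tcp_rot: [[-0.0, -0.97, 0.243], [-0.001, 0.243, 0.97], [-1.0, 0.0, -0.001]]
ft_force: [-0.1, 0.2, -1.0]
opening: 0.0554
```

```bash
python3 -c "
from h import *
to(bw(-.035,0,.15))
p=cap('top','t10.png');b=cap('scene','s10.png');w=cap('wrist','w10.png')
cv2.imwrite('pics/t10z.png',cv2.resize(p['color'][90:250,130:300,::-1],(638,600),interpolation=2))
cv2.imwrite('pics/s10z.png',cv2.resize(b['color'][50:180,210:390,::-1],(800,578),interpolation=2))
"
```

```text
t 20.15 pos [0.5002 0.2311 0.257 ] yaw z 1.325 q [ 0.3  -0.13  1.78 -0.    1.5  -1.03] F [-0.1  0.2 -1. ] op 0.0554
shift tool [0.107  0.0013 0.0007]
```

View pics/w10.png

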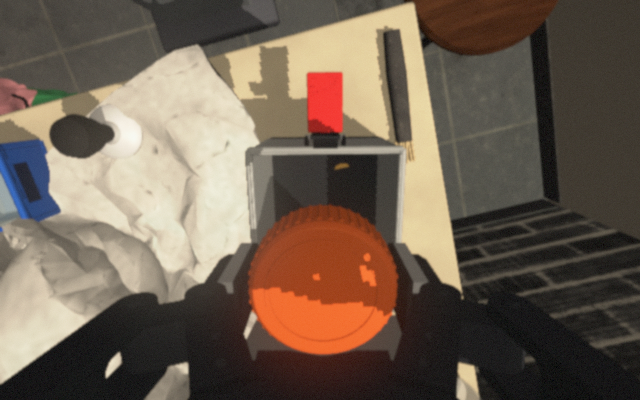

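View pics/s10z.png

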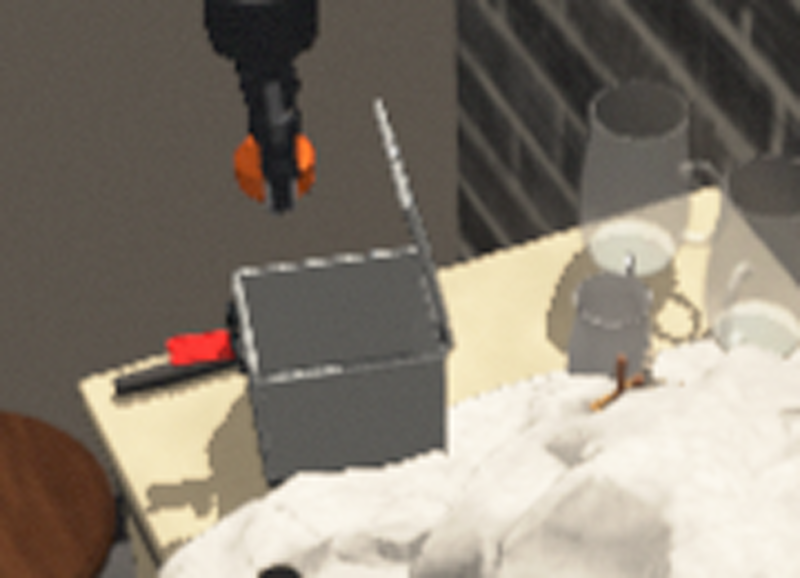

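View pics/t10z.png

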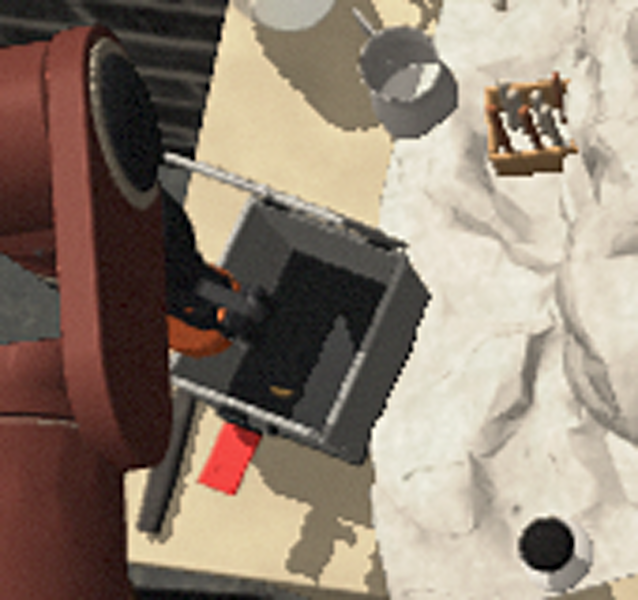

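>>> move_arm(
  commands=[
    [[0,0,0],[0.045,0.001,0.001],50],
    [[0,0,0],[0.04,0,0],50],
    [[0,0,0],[0.025,0,0],50],
    [[0,0,0],[0,0,0],50],
    [[0,0,0],[0,0,0],95],
    [[0,0,0],[0,0,0],95],
    [[0,0,0],[0,0,0],95],
    [[0,0,0],[0,0,0],95],
  ],
)

```text
time: 21.3
tool_pos: [0.4999, 0.233, 0.1478]
tcp_rot: [[0.001, -0.97, 0.243], [0.0, 0.243, 0.97], [-1.0, -0.001, 0.001]]
ft_force: [0.8, 0.3, -0.3]
opening: 0.0808
```

```bash
python3 -c "
from h import *
to(bw(-.035,0,.27))
w=cap('wrist','w11.png')
"
```

```text
t 21.3 pos [0.4999 0.233  0.1478] yaw z 1.325 q [ 0.3  -0.04  1.88 -0.    1.3  -1.02] F [ 0.8  0.3 -0.3] op 0.0808
shift tool [-0.1222  0.0005 -0.0011]
```

View pics/w11.png

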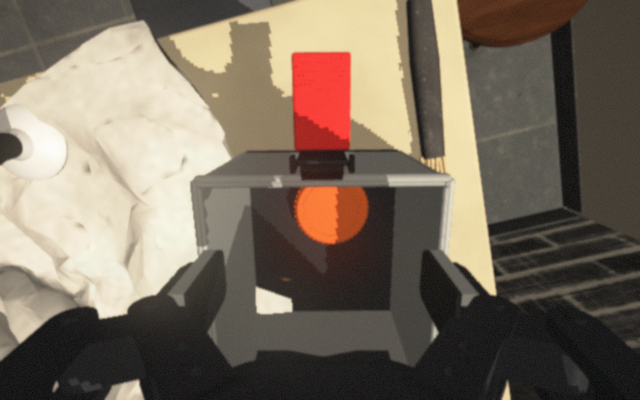

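>>> move_arm(
  commands=[
    [[0,0,0],[-0.06,0,0],95],
    [[0,0,0],[-0.06,0,0],60],
    [[0,0,0],[-0.065,0,0],0],
    [[0,0,0],[0,-0.05,0],0],
    [[0,0,0],[0,-0.05,0],0],
    [[0,0,0],[0,-0.025,0],0],
    [[0,0,0],[0,0,0],0],
    [[0,0,0],[0,0,0],0],
  ],
)

```text
time: 22.35
tool_pos: [0.6203, 0.2027, 0.3295]
tcp_rot: [[-0.001, -0.97, 0.243], [0.0, 0.243, 0.97], [-1.0, 0.001, -0.0]]
ft_force: [-0.6, 0.3, -0.4]
opening: -0.0002
```

```bash
python3 -c "
from h import *
to(bw(.085,0,.232))
b=cap('scene','s12.png');w=cap('wrist','w12.png')
cv2.imwrite('pics/s12z.png',cv2.resize(b['color'][50:180,210:390,::-1],(800,578),interpolation=2))
"
```

```text
t 22.35 pos [0.6203 0.2027 0.3295] yaw z 1.325 q [ 0.2   0.08  1.45  0.    1.61 -1.12] F [-0.6  0.3 -0.4] op -0.0002
shift tool [ 0.0975  0.0046 -0.0011]
```

View pics/s12z.png

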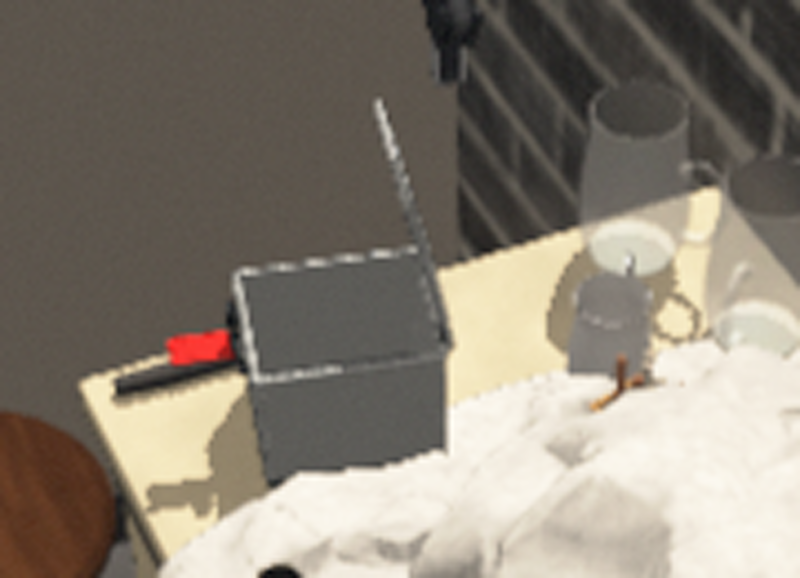

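View pics/w12.png

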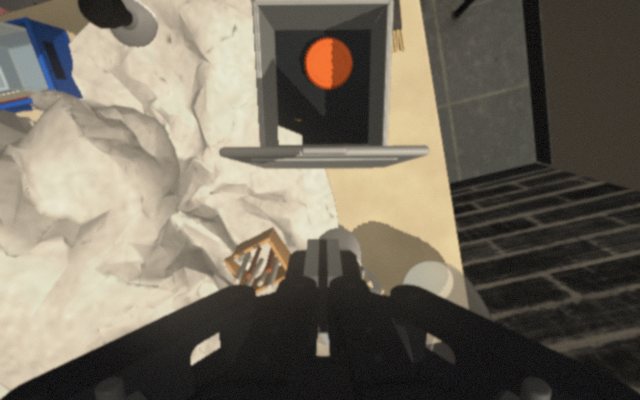

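>>> move_arm(
  commands=[
    [[0,0,0],[0.04,0,-0.001],0],
    [[0,0,0],[0.04,0,0],0],
    [[0,0,0],[0.0175,0,0],0],
    [[0,0,0],[0,0.01,0],0],
    [[0,0,0],[0,0.0125,0],0],
    [[0,0,0],[0.001,0.013,0],0],
    [[0,0,0],[0.0015,0.013,0],0],
    [[0,0,0],[0.0045,0.013,0],0],
    [[0,0,0],[0.0055,0.013,0],0],
    [[0,0,0],[0,0,0],0],
  ],
)

```text
time: 23.7
tool_pos: [0.547, 0.2199, 0.2187]
tcp_rot: [[-0.002, -0.97, 0.243], [-0.0, 0.243, 0.97], [-1.0, 0.002, -0.001]]
ft_force: [-0.0, -0.1, 0.2]
opening: -0.0002
```

```bash
python3 -c "
from h import *
to(bw(-.0085,0,.203))
b=cap('scene','s13.png')
cv2.imwrite('pics/s13z.png',cv2.resize(b['color'][50:180,210:390,::-1],(800,578),interpolation=2))
"
```

```text
t 23.7 pos [0.547  0.2199 0.2187] yaw z 1.326 q [ 0.26 -0.01  1.73  0.    1.43 -1.07] F [-0.  -0.1  0.2] op -0.0002
shift tool [0.0157 0.0229 0.0002]
```

View pics/s13z.png

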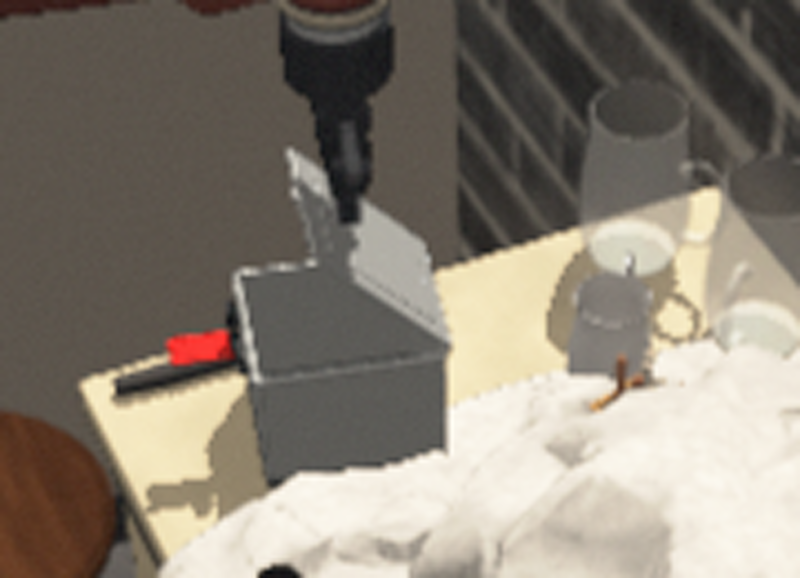

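Working as planned: the lid is about halfway over with the fingers behind it. Continuing the arc.

>>> move_arm(
  commands=[
    [[0,0,0],[0.007,0.0115,0],0],
    [[0,0,0],[0.0085,0.0115,0],0],
    [[0,0,0],[0.009,0.008,0],0],
    [[0,0,0],[0.0095,0.007,0],0],
    [[0,0,0],[0.0105,0.006,0],0],
    [[0,0,0],[0.011,0.004,0],0],
    [[0,0,0],[0.007,0.003,0],0],
    [[0,0,0],[0.006,0.003,0],0],
    [[0,0,0],[0,0.004,0],0],
    [[0,0,0],[0,0.004,0],0],
    [[0,0,0],[0,0,0],0],
  ],
)

```text
time: 25.12
tool_pos: [0.488, 0.235, 0.1515]
tcp_rot: [[0.0, -0.97, 0.243], [0.0, 0.243, 0.97], [-1.0, -0.0, 0.0]]
ft_force: [-0.2, 0.2, -1.0]
opening: 0.0005
```

```bash
python3 -c "
from h import *
to(bw(-.048,0,.139))
b=cap('scene','s14.png')
cv2.imwrite('pics/s14z.png',cv2.resize(b['color'][50:180,210:390,::-1],(800,578),interpolation=2))
"
```

```text
t 25.12 pos [0.488  0.235  0.1515] yaw z 1.325 q [ 0.31 -0.07  1.9   0.    1.31 -1.01] F [-0.2  0.2 -1. ] op 0.0005
shift tool [ 0.0125  0.0016 -0.0002]
```

View pics/s14z.png

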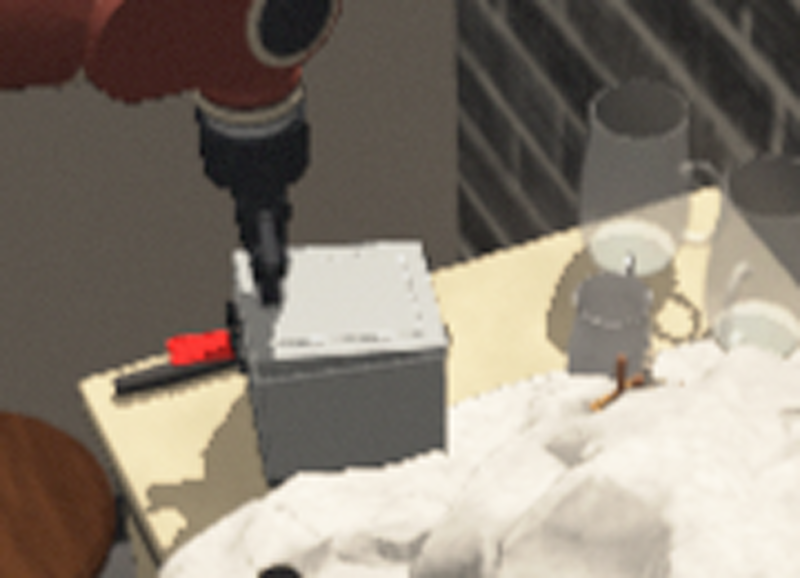

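>>> move_arm(
  commands=[
    [[0,0,0],[0.003,0.003,0],0],
    [[0,0,0],[0.004,0.002,0],0],
    [[0,0,0],[0.003,0,0],0],
    [[0,0,0],[0,0,0],0],
  ],
)

```text
time: 25.68
tool_pos: [0.4825, 0.2359, 0.1401]
tcp_rot: [[-0.002, -0.97, 0.243], [-0.0, 0.243, 0.97], [-1.0, 0.002, -0.001]]
ft_force: [0.2, 0.6, -0.2]
opening: 0.0003
```

>>> move_arm(
  commands=[
    [[0,0,0],[0.0015,0,0],0],
    [[0,0,0],[0.001,0,0],0],
    [[0,0,0],[0,0,0],0],
  ],
)

```text
time: 26.05
tool_pos: [0.4831, 0.2359, 0.1383]
tcp_rot: [[-0.001, -0.97, 0.243], [-0.0, 0.243, 0.97], [-1.0, 0.001, -0.0]]
ft_force: [-0.7, -0.3, 1.1]
opening: -0.0001
```

>>> move_arm(
  commands=[
    [[0,0,0],[0.001,0,0],0],
    [[0,0,0],[0,0,0],0],
  ],
)

```text
time: 26.3
tool_pos: [0.4833, 0.236, 0.1378]
tcp_rot: [[-0.0, -0.97, 0.243], [0.0, 0.243, 0.97], [-1.0, 0.0, 0.0]]
ft_force: [-1.0, 0.2, 1.4]
opening: 0.0002
```

>>> move_arm(
  commands=[
    [[0,0,0],[0.001,0,0],0],
    [[0,0,0],[0,0,0],0],
  ],
)

```text
time: 26.55
tool_pos: [0.4834, 0.236, 0.137]
tcp_rot: [[-0.0, -0.97, 0.243], [0.0, 0.243, 0.97], [-1.0, 0.0, 0.0]]
ft_force: [-2.0, 0.2, 4.1]
opening: 0.0002
```

>>> move_arm(
  commands=[
    [[0,0,0],[0.001,0,0],0],
    [[0,0,0],[0,0,0],0],
  ],
)

```text
time: 26.8
tool_pos: [0.4834, 0.236, 0.1362]
tcp_rot: [[-0.0, -0.97, 0.243], [0.0, 0.243, 0.97], [-1.0, 0.0, 0.0]]
ft_force: [-4.1, -0.3, 5.9]
opening: 0.0
```

```bash
python3 -c "
from h import *
to(bw(-.048,0,.139))
b=cap('scene','s15.png')
cv2.imwrite('pics/s15z.png',cv2.resize(b['color'][80:150,220:330,::-1],(800,509),interpolation=2))
"
```

```text
t 26.8 pos [0.4834 0.236  0.1362] yaw z 1.325 q [ 0.32 -0.06  1.92  0.    1.28 -1.01] F [-4.1 -0.3  5.9] op 0.0
shift tool [-0.0028 -0.0032 -0.0001]
```

View pics/s15z.png

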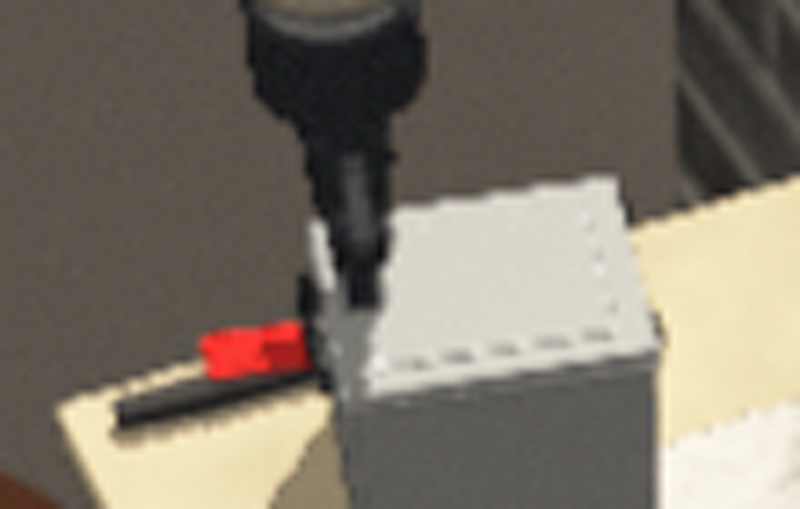

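>>> move_arm(
  commands=[
    [[0,0,0],[0.001,0,0],0],
    [[0,0,0],[0,0,0],0],
  ],
)

```text
time: 27.1
tool_pos: [0.4834, 0.2361, 0.1356]
tcp_rot: [[-0.0, -0.97, 0.243], [0.0, 0.243, 0.97], [-1.0, 0.0, -0.0]]
ft_force: [-4.6, -0.7, 7.7]
opening: 0.0006
```

>>> move_arm(
  commands=[
    [[0,0,0],[0.001,0,0],0],
    [[0,0,0],[0,0,0],0],
  ],
)

```text
time: 27.35
tool_pos: [0.4834, 0.2361, 0.135]
tcp_rot: [[-0.0, -0.97, 0.243], [0.0, 0.243, 0.97], [-1.0, 0.0, -0.0]]
ft_force: [-5.2, -1.1, 10.0]
opening: -0.0002
```

>>> move_arm(
  commands=[
    [[0,0,0],[0.001,0,0],0],
    [[0,0,0],[0,0,0],0],
  ],
)

```text
time: 27.6
tool_pos: [0.4834, 0.2361, 0.1343]
tcp_rot: [[-0.0, -0.97, 0.243], [0.0, 0.243, 0.97], [-1.0, 0.0, -0.0]]
ft_force: [-6.4, -1.3, 11.3]
opening: -0.0002
```

```bash
python3 -c "
from h import *
b=cap('scene','s16.png');w=cap('wrist','w16.png')
o=cv2.imread('pics/s0.png') if 0 else cv2.imread('pics/scene0.png')
A=cv2.resize(b['color'][95:135,245:325,::-1],(640,290),interpolation=2);B=cv2.resize(o[95:135,245:325],(640,290),interpolation=2)
cv2.imwrite('pics/s16z.png',np.vstack([A,B]))
"
```

```text
(no output)
```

View pics/s16z.png

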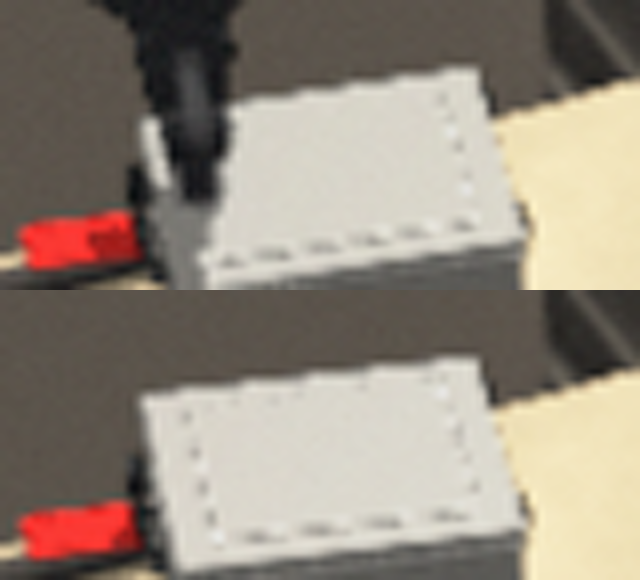

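View pics/w16.png

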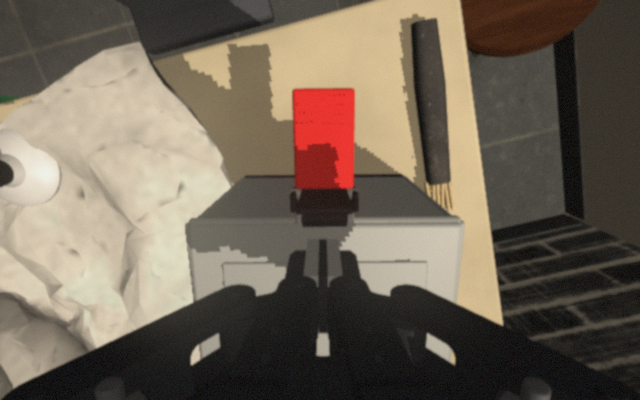

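>>> move_arm(
  commands=[
    [[0,0,0],[-0.006,0,0],0],
    [[0,0,0],[-0.006,0,0],0],
    [[0,0,0],[-0.004,0,0],0],
    [[0,0,0],[0,0,0],0],
    [[0,0,0],[0,0,0],0],
  ],
)

```text
time: 28.32
tool_pos: [0.4832, 0.2359, 0.1482]
tcp_rot: [[-0.001, -0.97, 0.243], [-0.0, 0.243, 0.97], [-1.0, 0.0, -0.0]]
ft_force: [-0.3, -0.6, 1.2]
opening: 0.0001
```

```bash
python3 -c "
from h import *
to(bw(-.048,0,.139))
b=cap('scene','s17.png');w=cap('wrist','w17.png')
o=cv2.imread('pics/s0.png') if 0 else cv2.imread('pics/scene0.png')
A=cv2.resize(b['color'][95:135,245:325,::-1],(640,290),interpolation=2);B=cv2.resize(o[95:135,245:325],(640,290),interpolation=2)
cv2.imwrite('pics/s17z.png',np.vstack([A,B]))
"
```

```text
t 28.32 pos [0.4832 0.2359 0.1482] yaw z 1.325 q [ 0.32 -0.07  1.91 -0.    1.31 -1.01] F [-0.3 -0.6  1.2] op 0.0001
shift tool [ 0.0092 -0.0033  0.0001]
```

View pics/s17z.png

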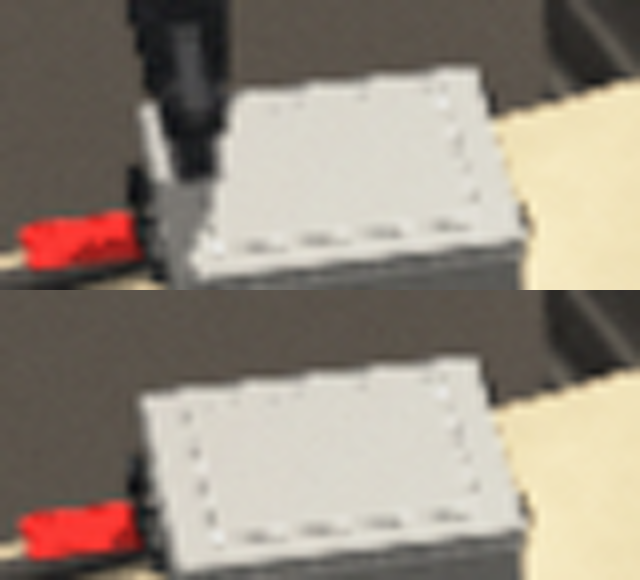

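View pics/w17.png

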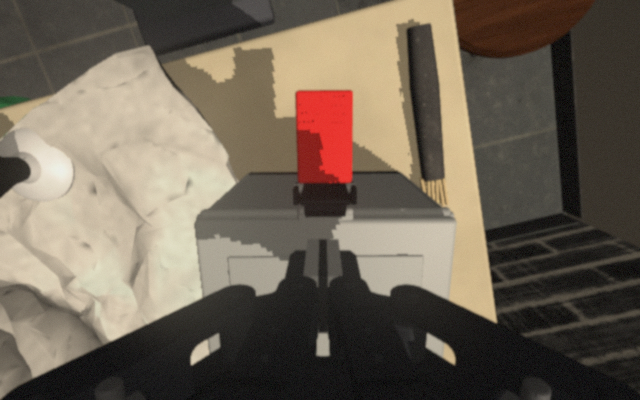

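>>> move_arm(
  commands=[
    [[0,0,0],[-0.02,0,0],0],
    [[0,0,0],[-0.02,0,0],0],
    [[0,0,0],[0,0,0],0],
    [[0,0,0],[0,0,0],0],
  ],
)

```text
time: 28.92
tool_pos: [0.4835, 0.236, 0.1891]
tcp_rot: [[0.001, -0.97, 0.243], [0.0, 0.243, 0.97], [-1.0, -0.001, 0.0]]
ft_force: [-1.0, -0.0, -1.0]
opening: -0.0001
```

```bash
python3 -c "
from h import *
to(bw(-.048,0,.139))
b=cap('scene','s18.png');w=cap('wrist','w18.png')
o=cv2.imread('pics/s0.png') if 0 else cv2.imread('pics/scene0.png')
A=cv2.resize(b['color'][95:135,245:325,::-1],(640,290),interpolation=2);B=cv2.resize(o[95:135,245:325],(640,290),interpolation=2)
cv2.imwrite('pics/s18z.png',np.vstack([A,B]))
"
```

```text
t 28.93 pos [0.4835 0.236  0.1891] yaw z 1.325 q [ 0.32 -0.11  1.87 -0.    1.38 -1.01] F [-1. -0. -1.] op -0.0001
shift tool [ 0.0501 -0.003  -0.0001]
```

View pics/s18z.png

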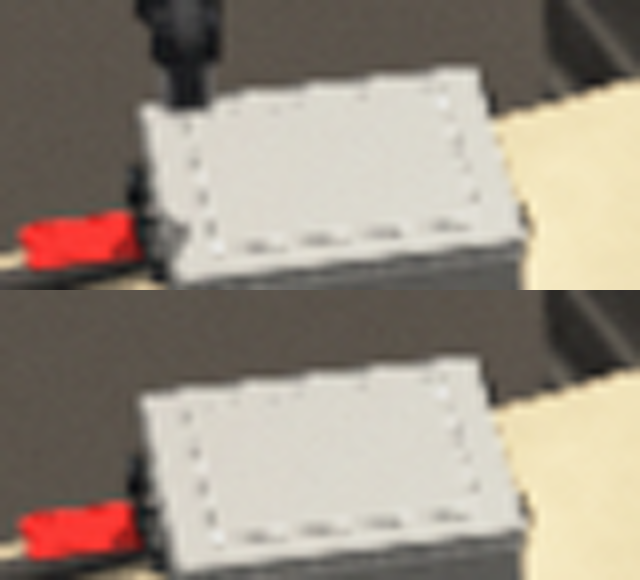

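View pics/w18.png

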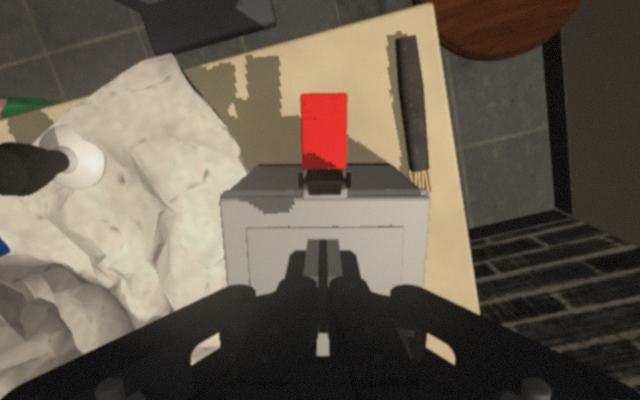

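>>> move_arm(
  commands=[
    [[0,0,0],[-0.05,0,0],0],
    [[0,0,0],[-0.05,0,0],0],
    [[0,0,0],[0,0.04,0],0],
    [[0,0,0],[0,0.04,0],0],
    [[0,0,0],[0,0,0],0],
    [[0,0,0],[0,0,0],0],
    [[0,0,0],[0,0,0],0],
    [[0,0,0],[0,0,0],0],
  ],
)

```text
time: 30.02
tool_pos: [0.4063, 0.2552, 0.2883]
tcp_rot: [[-0.001, -0.97, 0.244], [-0.0, 0.244, 0.97], [-1.0, 0.001, -0.001]]
ft_force: [-0.0, 0.3, 0.2]
opening: 0.0
```

```bash
python3 -c "
from h import *
to(bw(-.048,0,.139))
b=cap('scene','s19.png');a=cap('top','t19.png')
for n in('tamper','jigger'):
  l=[robot.landmark_of(q,n) for q in(a,b)]; print(n,[(x[0]['uv'],x[0]['p']) for x in l if x])
cv2.imwrite('pics/s19z.png',cv2.resize(b['color'][80:330,220:420,::-1],(480,600),interpolation=2))
for f,c in (('scene0',b),('top0',a)):
  o=cv2.imread('pics/'+f+'.png').astype(int); d=np.abs(o-c['color'][:,:,::-1]).sum(2)
  cv2.imwrite('pics/d_'+f+'.png',np.clip(d,0,255).astype(np.uint8))
"
```

```text
t 30.02 pos [0.4063 0.2552 0.2883] yaw z 1.324 q [ 0.41 -0.33  1.89 -0.    1.58 -0.92] F [-0.   0.3  0.2] op 0.0
shift tool [ 0.1493 -0.0827  0.0003]
tamper [([281.9, 239.8], 0.67), ([273.8, 192.5], 0.72)]
jigger [([434.2, 246.1], 0.82), ([348.2, 303.2], 0.63)]
```

View pics/s19z.png

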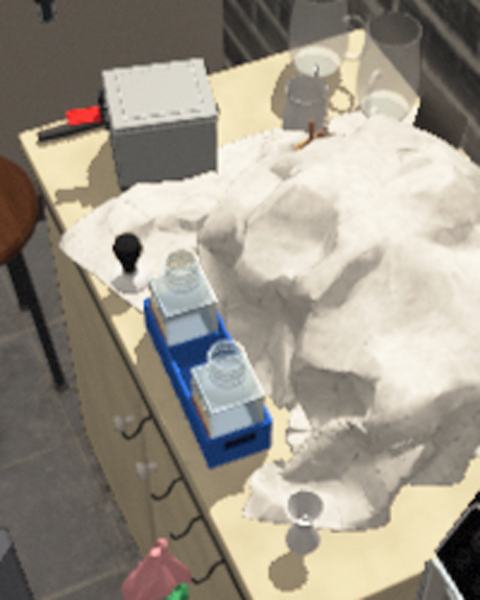

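View pics/d_scene0.png

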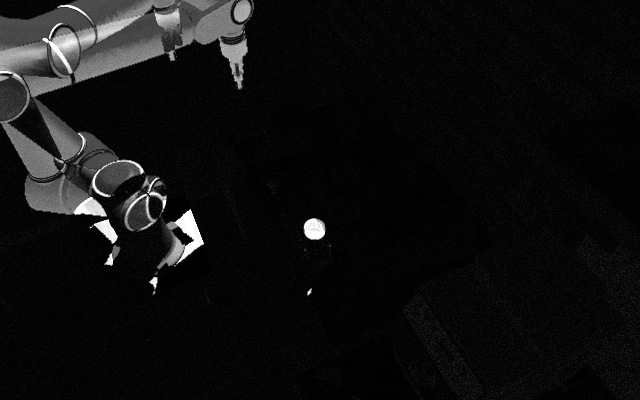

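View pics/t19.png

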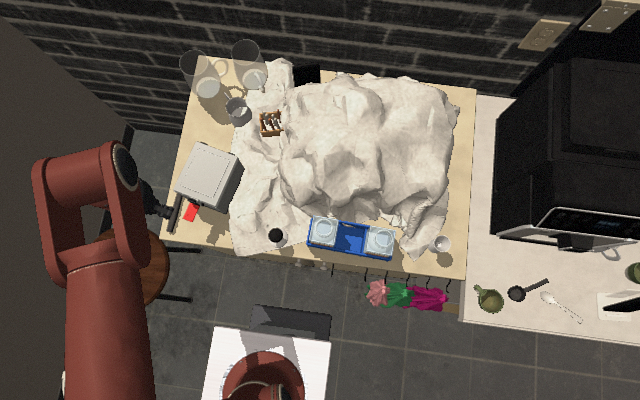

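The difference from the first picture shows only the missing cap at (314,229), its shadow and the arm. The bin looks as it did at the start, and the bottles, tamper and jigger have not moved. I'm handing in.

```bash
python3 -c "
from cell import robot
print(robot.job_done())"
```

```text
the job is handed in; nothing more can be done
None
```

The job is done and handed in at about 30 s. I pressed the latch and the lid sprang open, then unscrewed the orange cap by about 335° in one grip and dropped it into the bin. Last, I swung the lid over from behind and pressed it shut.

**Last checks:**
- **Cap:** the wrist picture showed it on the bin floor before I closed the lid.
- **Lid:** I felt no distinct snap while pressing; the force just rose steadily to 11 N. But with the arm backed off, the lid stayed down and lined up with its picture from the start, so I take it as latched.
- **Everything else:** compared with the first scene picture, only the cap, its shadow and the arm differ. Both bottles stand in the crate, and the tamper and jigger have not moved. The networks placed those two up to about 5 pixels from their first reports, which I put down to noise because the picture difference shows nothing there.
- **Forces and contact:** the highest wrist force I read was about 13 N, and the arm is touching nothing.

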